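# Scrape the pot shards from the pantry tray into the tilt-out bin

### The job

A pot has broken on the pantry tray: tilt the bin right out, then reach under the wire riser with the beech scraper, set it down behind all four shards and, pressing it on the steel with a steady 10 N or so right up to the tray's open edge, draw the shards off into the bin. The shards are sharp, so the gripper must not touch them, and the other things stay standing where they are. Finally lay the scraper back on the tray, head down, and push the bin fully shut.

Things in the scene. Friction and masses are not known exactly. Their poses are not given: they have to be found in the camera images.
- unit: low beech shelf unit, fixed, 390 mm (x) by 455 mm (y), 150 mm high; origin on the table, z up, -x is its front, where the tilt-out bin is. Its top spans x -180..210, y -190..265 mm in this frame and is covered by the tray
- tray: galvanised steel tray fixed on the unit, axes as unit, origin 150 mm above the unit's: 3 mm sheet, so its floor surface is 3 mm above this origin. 13 mm high lips all round except an opening in the front lip, y -166..46 mm, above the bin; there the sheet ends flat at x = -186 mm
- tray_lip (a point): middle of the tray's open front edge, on its floor surface; axes as unit
- riser (a point): middle of the front edge of a fixed wire riser over the back of the lane, at the level of its wire top's underside, 112 mm above the tray floor; axes as unit. The top is 8 mm thick and runs 132 mm back (+x) and 100 mm to each side; an 8 mm leg at each corner; jars stand on it
- bin (a joint): angle of the tilt-out bin in the front of the unit: 0 shut, 0.75 rad tilted right out (top towards the unit's -x); a stiff hinge, stays where it is left
- bin_handle (a point): middle of the bin's bar handle (round 10 mm bar, 110 mm along the unit's y, 50 mm in front of the panel and 19 mm above its top edge); it moves with the bin. Shut, it is 147 mm above the table. In bin axes it lies 50 mm in front of and 135 mm above the hinge line
- bin_in (a point): centre of the bin's inner floor (82 by 200 mm inside); axes as the unit's when shut, turning with the bin. The hinge is the line along y 48 mm towards -x of this point, level with it, 12 mm above the table. Front panel 116 mm high, back wall 85 mm. Shut, the bin is under the tray; right out, its mouth reaches about 75 mm in front of the tray's edge
- scraper: beech scraper: block head 40 mm (x) by 120 mm (y) by 54 mm high, whose lower part is a sprung sole that gives up to 14 mm under pressure; handle 18 mm wide, 26 mm tall, 200 mm long, rising at 18 degrees from the head towards -x. Lies head down on the tray, stable by itself. Origin: centre of the unpressed sole's underside, z up; about 0.2 kg, the head is weighted
- scraper_grip (a point): point on the handle's centre line to hold it by: 120 mm in front of the head's centre (its -x) and 79 mm above the unpressed sole's underside
- scraper_edge (a point): middle of the lower edge (sole unpressed) of the head's handle-side face, the face that pushes when the scraper is drawn towards its handle
- shard0: shard of a broken terracotta pot, two flat facets meeting at a shallow ridge, about 30 by 26 mm and 12 mm high, lying on the tray; origin: centre of its underside, z up, any yaw
- shard1: shard of a broken terracotta pot, two flat facets meeting at a shallow ridge, about 26 by 28 mm and 12 mm high, lying on the tray; origin: centre of its underside, z up, any yaw
- shard2: shard of a broken terracotta pot, two flat facets meeting at a shallow ridge, about 32 by 22 mm and 12 mm high, lying on the tray; origin: centre of its underside, z up, any yaw
- shard3: shard of a broken terracotta pot, two flat facets meeting at a shallow ridge, about 28 by 24 mm and 12 mm high, lying on the tray; origin: centre of its underside, z up, any yaw
- sugar: glass sugar dispenser with steel spout, 70 mm wide, 132 mm high, on the riser; origin under its centre
- jar: small amber jar, 52 mm wide, 70 mm high, on the riser; origin under its centre
- basin: aluminium pudding basin, 110 mm wide, 65 mm high, on the tray in its far back corner; origin under its centre
- spray: red plastic spray bottle with trigger, 74 mm wide, 203 mm high, on the tray behind the scraper; origin under its centre
- spoonrest: ceramic spoon rest, 88 mm round dish with a tab, 14 mm high, at the far side of the tray; origin under its centre
- canister: steel canister, 80 mm wide, 120 mm high, on the table; origin under its centre

How it is judged:
By the outcome, as a careful person would: the job done as asked, in the order asked, and still so for the second after the job is handed in, with the robot touching nothing.
It also fails if it takes over 72 s, if anything falls off the work surface, if the arm or the gripper's body presses on something with over 40 N, if the wrist force passes 120 N, or if a joint passes its speed limit or range.

### The arm

A 6-joint arm with a two-finger parallel gripper is mounted at the origin on the work surface. World frame = base frame: x ahead of the robot, y to its left, z up, the work surface at z = 0. Lengths are in m, angles in rad, forces in N, time in s.
With the tool pointing down it reaches from about 0.375 to 0.9 m from the base axis. Payload 3.1 kg.
Tool frame: the origin (TCP) lies at the very end of the fingers, on their centre line; the grasp point (between the pads) lies 19 mm behind it (robot.grasp_offset is the distance from the TCP to the grasp point, in m); z points along the fingers, y is the direction in which the jaws open and shut (so a half turn about z gives the same grasp; the last joint's range is limited). The gripper opens to 87 mm and grips with 3 to 60 N. Pads are 19 mm wide; open, the fingers measure 117 mm over their backs; the gripper's body (75 mm by 190 mm) begins 51 mm behind the grasp point.
Start: joints at [-1.405, 0.527, 1.433, -0, 1.181, -0.178], TCP at [0.211, -0.588, 0.223] pointing down, gripper open.
Joint ranges: [-3.08, 3.08], [-0.75, 2.2], [0.22, 2.44], [-1.43, 4.57], [0, 2.65], [-2.85, 2.85]. Speed limits (rad/s): [2.79, 2.79, 3.14, 3.14, 3.14, 3.14].

### API

Orientations are given as a unit quaternion [x, y, z, w].
In Python, from bench import robot gives the robot as it stands. The module is installed in compiled form; this text tells all that it offers.
- The arm moves only by the tool play_rows, never from a script. Its arguments are lists of equal length, an entry for each row: "delta_pos": the shift along the tool's x, y, z in units of 30 mm (1.0 is 30 mm), a list of three; "rotation": the turn, a rotation vector about the tool's x, y, z in degrees, a list of three; "fingers": the opening in per cent of the stroke, from 0 (shut) to 100 (fully open). In form: {"delta_pos": [[dx, dy, dz], ...], "rotation": [[ax, ay, az], ...], "fingers": [fingers, ...]}. A call has 1 to 20 rows; each row is the pose to reach, as a shift and turn from the pose measured when the call began, along the tool's axes at that moment; what a row does not reach only later rows make up. A row lasts 1/10 s, in which the tool goes at most 50 mm and 8.59 degrees, less where a joint would pass 70% of its speed; a pose out of reach is approached as far as the arm can. A call with a gripper value outside its range is refused whole. The fingers move at their own pace and stop on an object; "squeeze" is the grip in N (left out, the last holds). Time passes only in rows, so rows that repeat a pose let the fingers close. It gives the time, the measured TCP pose, the force and the opening at its end, in the units of the state.
- robot.state(): the state, without advancing time (a new reading comes with each control period).
- robot.snapshot(name): name is "side" or "top"; returns the picture (480x640x3 uint8, blue, green, red); there is no depth.
- robot.camera_info(name): a dict with "intrinsics" (3x3 intrinsics, pixels), "k1" (the pictures are not rectified: a ray, as slopes to the right and down, at radius r is drawn at 1 + k1 r^2 times it, then the intrinsics apply), "world_from_camera" (4x4, takes a point from camera to world coordinates). Camera axes: x right, y down, z forward; pixel columns grow to the right and rows downward; lengths in m; the calibration is good to about 2 mm. A picture is of the moment at which its call begins. camera_info takes no time and is no camera call.
- robot.finish_job(): hands the job in, once; it reports no verdict.
Trained networks look in the newest picture that a camera, given by its name, has taken for a name from the list of things; names that differ only in an ending like _2 or _b are one class to them, and where a whole thing is asked for, a point or a joint stands for the part that bears it (a point fixed in the world has none). Each returns a list of dicts, best first, with "p" (0 to 1); they miss things now and then, are a little off and sometimes report something else, mostly with a low value. They report only what shows in the picture. A call takes as long as a camera call.
- robot.trace(camera, query): "pixels" (480x640 bool, what is visible of it) and "pixel" ([row, column] in pixels, amid what is visible of it).
The state is a dict: "clock": time; "joint_positions": joint angles; "qvel": joint speeds; "joint_torque": joint torques, N m; "position": TCP position; "eef_rot": TCP orientation; "contact_force": force on the tool from outside, world axes, zero at the start; "torque": the same for the moment, N m; "opening": finger opening in m.
Only numpy, scipy, OpenCV 4.12 (cv2) and the standard library are available. Lean on these libraries where they do the work, as an engineer would, in place of code of your own. Each camera call takes 0.05 s, during which the arm holds its last target. There are 200 camera calls.

## Working session

There is one attempt and no reset: what is moved stays moved. The work goes in short steps, Python scripts to look and compute and a tool call to move; the robot and the scene stay as the last step left them, time stands still between calls to the robot, and variables do not carry over. Pictures are saved under pics/ and viewed, about 8 in all and at most 12, crops included, and the job is handed in when it is done.

Besides the shell and the picture viewer there is one more tool, called as name(argument=value, ...) on one line, values as JSON. play_rows: Moves the arm, as the interface text tells. Its arguments: {"type":"object","properties":{"delta_pos":{"type":"array","items":{"type":"array","items":{"type":"number"}}},"rotation":{"type":"array","items":{"type":"array","items":{"type":"number"}}},"fingers":{"type":"array","items":{"type":"number"}},"squeeze":{"type":"number"}},"required":["delta_pos","rotation","fingers"]}

```bash
ls; mkdir -p pics
python3 - <<'E'
from bench import robot
import cv2, numpy as np
np.set_printoptions(precision=4,suppress=True)
s=robot.state()
for k,v in s.items(): print(k,np.array(v))
print(robot.grasp_offset)
for c in("side","top"):
    i=robot.camera_info(c); print(c,np.array(i["intrinsics"]),i["k1"]); print(np.array(i["world_from_camera"]))
    cv2.imwrite(f"pics/{c}0.png",robot.snapshot(c))
E
```

```text
pics
clock 0.0
joint_positions [-1.4045  0.5285  1.4339  0.      1.1814 -0.1785]
qvel [ 0.0015 -0.0008  0.001  -0.0009  0.0017  0.0009]
joint_torque [ -0.0007 -44.0039 -17.6593   0.0632   0.0582  -0.0002]
position [ 0.2111 -0.5875  0.2216]
eef_rot [ 0.9852  0.1715  0.     -0.0011]
contact_force [ 0.5629  0.5415 -0.8331]
torque [ 0.0272 -0.0034 -0.0243]
opening 0.08704234757776617
0.0187
side [[506.4286   0.     319.4946]
 [  0.     506.4286 243.5138]
 [  0.       0.       1.    ]] -0.07582393077677689
[[-0.8355 -0.4302  0.3418  0.2993]
 [-0.5492  0.6342 -0.5442  0.5435]
 [ 0.0173 -0.6424 -0.7661  0.8669]
 [ 0.      0.      0.      1.    ]]
top [[577.0815   0.     322.7617]
 [  0.     577.0815 240.2587]
 [  0.       0.       1.    ]] -0.07515216093073696
[[-0.029  -0.9909  0.1316  0.4533]
 [-0.9996  0.0295  0.0022  0.0691]
 [-0.0061 -0.1315 -0.9913  1.148 ]
 [ 0.      0.      0.      1.    ]]
```

View pics/top0.png

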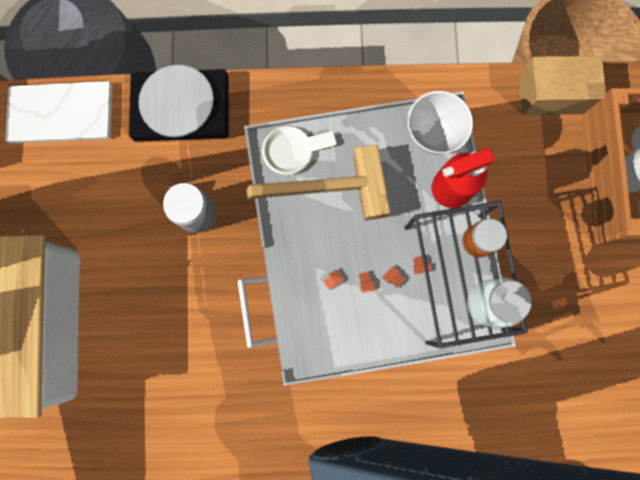

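View pics/side0.png

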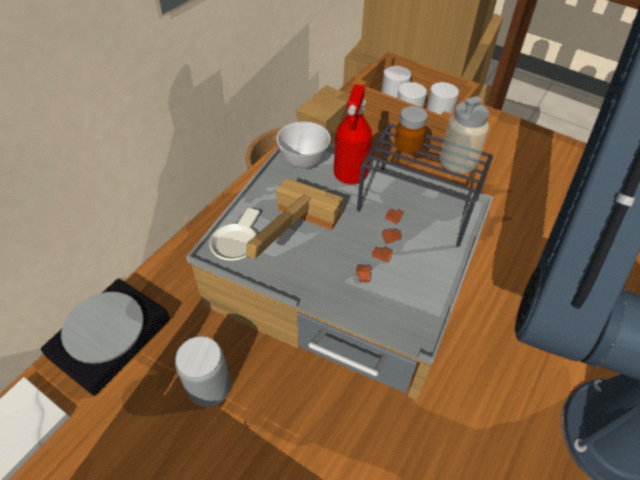

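The top view has the tray at (247–515, 95–383). The bin handle is at (258,312) facing +y, the scraper head at (372,180), and four shards run from (335,279) to (422,265). The riser front is at about (425,280). The side view agrees with this.

```bash
cat > h.py <<'E'
from bench import robot
import cv2, numpy as np, json
from scipy.spatial.transform import Rotation as R
from scipy.optimize import minimize, least_squares
np.set_printoptions(precision=4,suppress=True)
def cam(c):
    i=robot.camera_info(c); return np.array(i["intrinsics"]),i["k1"],np.array(i["world_from_camera"])
def proj(c,P):
    K,k,T=cam(c); P=np.atleast_2d(P); q=(P-T[:3,3])@T[:3,:3]; s=q[:,:2]/q[:,2:]
    s=s*(1+k*(s**2).sum(1,keepdims=True)); return s@K[:2,:2].T+K[:2,2]
def ray(c,uv):
    K,k,T=cam(c); uv=np.atleast_2d(np.float64(uv))
    s=cv2.undistortPoints(uv[:,None],K,np.array([k,0,0,0.]))[:,0]
    return T[:3,3],np.c_[s,np.ones(len(s))]@T[:3,:3].T
def plane(c,uv,z):
    o,d=ray(c,uv); return o+d*((z-o[2])/d[:,2:])
def unitT(p): # x,y,yaw -> function unit->world
    Rz=R.from_euler('z',p[2]).as_matrix(); t=np.array([p[0],p[1],p[3] if len(p)>3 else 0])
    return (lambda P:np.atleast_2d(P)@Rz.T+t),(lambda W:(np.atleast_2d(W)-t)@Rz)
def box(c0,h,pitch=0):
    g=np.array(np.meshgrid([-1,1],[-1,1],[-1,1])).reshape(3,-1).T*h
    return g@R.from_euler('y',pitch).as_matrix().T+c0
def move(pos,Rm):
    s=robot.state(); R0=R.from_quat(s["eef_rot"]).as_matrix()
    print("delta(30mm)",R0.T@(np.array(pos)-s["position"])/0.03,"rot(deg)",np.degrees(R.from_matrix(R0.T@Rm).as_rotvec()),"dist",np.linalg.norm(np.array(pos)-s["position"]))
def down(yaw,tilt=0):
    """tool z down, tool y horizontal at world yaw"""
    y=np.array([np.cos(yaw),np.sin(yaw),0]); z=np.array([0,0,-1.]); return np.c_[np.cross(y,z),y,z]
E
python3 - <<'E'
from h import *
for c in("top","side"): robot.snapshot(c)
M={}
for c in("top","side"):
    for q in("shard0","scraper","bin_handle","riser","sugar","jar","basin","spray","spoonrest","canister"):
        try: r=robot.trace(c,q)
        except Exception as e: print(c,q,e); continue
        print(c,q,[(round(d["p"],2),np.array(d["pixel"])[::-1].tolist(),int(d["pixels"].sum())) for d in r][:7])
        if r: M[c+q]=r[0]["pixels"]
        if q=="shard0": 
            for j,d in enumerate(r): M[f"{c}shard{j}"]=d["pixels"]
np.savez("m.npz",**M)
corn=np.array([[247,128],[285,383],[515,343],[463,95]]); U=np.array([[-180,265,163],[-180,-190,163],[210,-190,163],[210,265,163]])/1e3
f=lambda p:(proj("top",unitT(p)[0](U))-corn).ravel()
s=least_squares(f,[.45,-.03,-np.pi/2+.1],loss="soft_l1"); print("unit",s.x,np.degrees(s.x[2]),"resid",s.fun.reshape(-1,2))
w,iw=unitT(s.x); np.save("unit.npy",s.x)
for c in("top","side"):
    k=0
    while f"{c}shard{k}" in M:
        v,u=np.nonzero(M[f"{c}shard{k}"]); print(c,k,iw(plane(c,[[u.mean(),v.mean()]],.158))*1e3); k+=1
    v,u=np.nonzero(M[c+"bin_handle"]); print("handle",c,[u.min(),u.max(),v.min(),v.max()])
    print("handle pred unit", iw(plane(c,[[np.median(u),np.median(v)]],.147))*1e3)
E
```

```text
top shard0 [(0.68, [416.5, 263.7], 121), (0.66, [391.2, 273.5], 260), (0.61, [366.2, 283.0], 247), (0.61, [331.4, 281.3], 243)]
top scraper [(0.82, [361.3, 186.3], 3461)]
top bin_handle [(0.65, [248.3, 305.4], 710)]
top riser [(0.65, [368.3, 260.5], 47144)]
top sugar [(0.68, [496.0, 301.3], 2517)]
top jar [(0.64, [484.3, 238.2], 1292), (0.44, [289.8, 147.2], 2320)]
top basin [(0.57, [436.4, 121.6], 3214)]
top spray [(0.81, [462.6, 177.6], 2440)]
top spoonrest [(0.6, [289.2, 150.4], 2274), (0.44, [464.9, 177.6], 2517)]
top canister [(0.61, [190.2, 209.6], 1953)]
side shard0 [(0.73, [393.1, 215.6], 207), (0.71, [383.9, 254.9], 195), (0.69, [364.6, 269.0], 199), (0.46, [392.2, 236.3], 192), (0.36, [411.1, 130.9], 1171)]
side scraper [(0.56, [292.6, 208.1], 3140)]
side bin_handle [(0.84, [355.3, 354.8], 4091), (0.64, [367.5, 252.8], 32056)]
side riser [(0.6, [361.0, 268.2], 43467), (0.15, [353.2, 350.1], 4066)]
side sugar [(0.85, [466.9, 137.0], 2686), (0.4, [361.5, 266.1], 43315)]
side jar []
side basin [(0.91, [304.5, 142.8], 1881), (0.48, [234.3, 236.7], 1555)]
side spray [(0.84, [351
[... 217 characters left out ...]
0143 -1.4378] -82.37892626312262 resid [[ 0.4117 -2.3703]
 [ 1.615   1.2708]
 [-1.0194  2.5757]
 [-0.6519 -2.9669]]
top 0 [[ 74.6245 -26.8015 158.    ]]
top 1 [[ 28.2581 -41.4106 158.    ]]
top 2 [[-20.0976 -43.4201 158.    ]]
top 3 [[-74.8046 -29.2084 158.    ]]
handle top [np.int64(238), np.int64(276), np.int64(276), np.int64(347)]
handle pred unit [[-227.2837  -53.0987  147.    ]]
side 0 [[ 81.277  -29.7992 158.    ]]
side 1 [[-17.6554 -44.0626 158.    ]]
side 2 [[-73.0568 -30.5258 158.    ]]
side 3 [[ 31.6827 -43.6816 158.    ]]
side 4 [[354.5336  29.3666 158.    ]]
handle side [np.int64(297), np.int64(416), np.int64(312), np.int64(392)]
handle pred unit [[-215.4705  -76.534   147.    ]]
```

Run:
```python
from h import *
M=np.load("m.npz"); p=np.load("unit.npy")
# refine unit from mask of tray/unit in top & side: compare convex hulls of silhouette edges
top=cv2.imread("pics/top0.png")
# riser: fit rect at z=.273 from approx pixels
px=np.array([[407,226],[434,346],[523,332],[501,204]])
w,iw=unitT(p)
print("riser corners unit",iw(plane("top",px,.273))*1e3)
head=box([0,0,.027],[.02,.06,.027]); 
a=np.radians(18); d=np.array([-np.cos(a),0,np.sin(a)])
g=np.array([-.12,0,.079])
def scr(L0,L1): # handle box along line through grip
    c=g+d*((L0+L1)/2); return box(c,[(L1-L0)/2,.009,.013],a)
h0=(.02-.12)/np.cos(a)  # from head face
handle=scr(h0,h0+.2)
def sil(c,q):
    m=np.zeros((480,640),np.uint8); w=unitT(q)[0]
    for b in(head,handle):
        cv2.fillConvexPoly(m,cv2.convexHull(np.float32(proj(c,w(b)))).astype(np.int32)[:,0],1)
    return m>0
def cost(q):
    q=[q[0],q[1],q[2],.153]; t=0
    for c in("top","side"):
        s=sil(c,q);m=M[c+"scraper"]; t-=(s&m).sum()/(s|m).sum()
    return t
c0=plane("top",[[372,180]],.207)[0]
best=min((minimize(cost,[c0[0],c0[1],y],method="Nelder-Mead",options=dict(initial_simplex=np.array([[c0[0],c0[1],y],[c0[0]+.02,c0[1],y],[c0[0],c0[1]+.02,y],[c0[0],c0[1],y+.15]]),xatol=1e-4,fatol=1e-4)) for y in(p[2],p[2]-.1,p[2]-.2)),key=lambda r:r.fun)
q=[*best.x,.153]; print("scraper",best.x,np.degrees(best.x[2]),best.fun,"unit",iw(q[:2]+[.153])*1e3)
np.save("scr.npy",q)
out=[]
for c,(x0,y0,x1,y1) in(("top",(225,80,545,400)),("side",(180,80,500,400))):
    im=cv2.imread(f"pics/{c}0.png"); f=2.4; im=cv2.resize(im[y0:y1,x0:x1],None,fx=f*400/ (x1-x0)/ 2.4 ,fy=400/(y1-y0)); k=400/(x1-x0)
    dr=lambda P,col:cv2.polylines(im,[np.int32((proj(c,P)-[x0,y0]+.5)*k)],True,col,1,cv2.LINE_AA)
    dr(w(np.array([[-180,265,166],[-180,-190,166],[210,-190,166],[210,265,166]])/1e3),(0,255,0))
    dr(w(np.array([[-186,46,153],[-186,-166,153]])/1e3),(255,0,255))
    dr(w(np.array([[-230,-115,147],[-230,-5,147]])/1e3),(0,255,255))
    ws=unitT(q)[0]
    for b in(head,handle):
        hu=cv2.convexHull(np.float32(proj(c,ws(b))))[:,0]; cv2.polylines(im,[np.int32((hu-[x0,y0]+.5)*k)],True,(255,0,0),1,cv2.LINE_AA)
    out.append(im)
cv2.imwrite("pics/ov.png",np.hstack(out))
```

```text
riser corners unit [[  48.5644   26.7245  273.    ]
 [  56.1296 -158.9945  273.    ]
 [ 193.428  -161.2138  273.    ]
 [ 199.3523   37.0719  273.    ]]
scraper [ 0.6777 -0.0148 -1.4373] -82.34953907503731 -1.787968794983604 unit [[ 16.7874 121.7936 153.    ]]
```

View pics/ov.png

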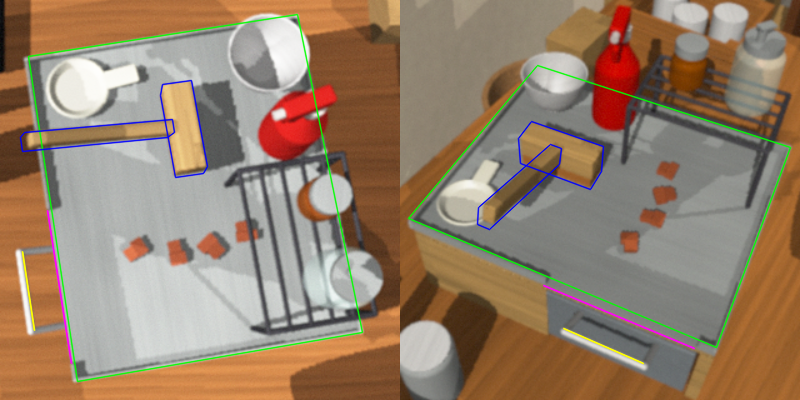

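The overlay matches well: tray outline, scraper outline and bar all sit on their edges to about 2 px. The bar is about 2–3 mm further out than drawn. Next I plan the bin pull.

```bash
cat >> h.py <<'E'
P=np.load("unit.npy"); W,IW=unitT(P)
def wp(pts,yaw,rot=True):
    """pts: unit-frame mm TCP; print tool-frame rows"""
    s=robot.state(); R0=R.from_quat(s["eef_rot"]).as_matrix()
    for p in pts:
        print(np.round(R0.T@(W(np.array(p)/1e3)[0]-s["position"])/.03,2).tolist(),end=" ")
    print("\nrot",np.round(np.degrees(R.from_matrix(R0.T@down(yaw)).as_rotvec()),2).tolist())
def now():
    s=robot.state(); R0=R.from_quat(s["eef_rot"]).as_matrix()
    print("t",s["clock"],"unit mm",IW(s["position"])[0]*1e3,"F unit",IW(s["contact_force"]+np.r_[P[:2],0])[0],"open",s["opening"],"yaw_y rel unit",np.degrees(np.arctan2(R0[1,1],R0[0,1])-P[2]),"down",R0[:,2],"j",s["joint_positions"])
E
python3 - <<'E'
from h import *
now(); s=robot.state(); x,y,z=IW(s["position"])[0]*1e3
m=IW(np.array([.36,-.3,.5]))[0]*1e3
wp([[x,y,420],m,[-231,-60,400],[-231,-60,220],[-231,-60,131]],P[2])
E
```

```text
t 1.2 unit mm [ 523.2434 -416.5152  222.5594] F unit [-0.4298  0.3208  0.4342] open 0.0871527602998198 yaw_y rel unit 12.133875910209154 down [ 0. -0. -1.] j [-1.4045  0.5275  1.4327  0.      1.1814 -0.1785]
[0.0, 0.0, -6.58] [7.91, -7.37, -9.25] [16.9, -22.08, -5.92] [16.9, -22.08, 0.08] [16.9, -22.08, 3.05] 
rot [0.0, -0.0, 12.13]
```

play_rows(delta_pos=[[0,0,-6.6],[0,0,-6.6],[0,0,-6.6],[0,0,-6.6],[7.9,-7.4,-9.3],[7.9,-7.4,-9.3],[7.9,-7.4,-9.3],[7.9,-7.4,-9.3],[7.9,-7.4,-9.3],[7.9,-7.4,-9.3],[7.9,-7.4,-9.3],[16.9,-22.1,-7],[16.9,-22.1,-7],[16.9,-22.1,-7],[16.9,-22.1,-7],[16.9,-22.1,-7],[16.9,-22.1,-7],[16.9,-22.1,-6],[16.9,-22.1,-6],[16.9,-22.1,-6]], rotation=[[0,0,3],[0,0,6],[0,0,9],[0,0,12.1],[0,0,12.1],[0,0,12.1],[0,0,12.1],[0,0,12.1],[0,0,12.1],[0,0,12.1],[0,0,12.1],[0,0,12.1],[0,0,12.1],[0,0,12.1],[0,0,12.1],[0,0,12.1],[0,0,12.1],[0,0,12.1],[0,0,12.1],[0,0,12.1]], fingers=[39,39,39,39,39,39,39,39,39,39,39,39,39,39,39,39,39,39,39,39], squeeze=30)

```text
clock: 3.2
position: [0.449, 0.1359, 0.4227]
eef_rot: [0.998, 0.067, 0.001, 0.0]
contact_force: [1.1, 0.1, 0.2]
opening: 0.0339
```

Run:
```python
from h import *
now(); wp([[-231,-60,220],[-231,-60,133]],P[2])
```

```text
t 3.2 unit mm [-162.9485  -84.8683  422.6905] F unit [0.0657 1.1375 0.1575] open 0.033899453229498 yaw_y rel unit 0.04945264458142056 down [ 0.0013 -0.0002 -1.    ] j [ 0.0552  0.1171  1.4946 -0.0002  1.5286  1.4921]
[0.82, -2.27, 6.76] [0.82, -2.27, 9.66] 
rot [0.02, -0.07, 0.05]
```

play_rows(delta_pos=[[0.82,-2.27,1.5],[0.82,-2.27,3],[0.82,-2.27,4.5],[0.82,-2.27,6],[0.82,-2.27,7],[0.82,-2.27,7.8],[0.82,-2.27,8.5],[0.82,-2.27,9.1],[0.82,-2.27,9.6],[0.82,-2.27,9.65],[0.82,-2.27,9.65],[0.82,-2.27,9.65],[0.82,-2.27,9.65],[0.82,-2.27,9.65],[0.82,-2.27,9.65],[0.82,-2.27,9.65]], rotation=[[0,0,0],[0,0,0],[0,0,0],[0,0,0],[0,0,0],[0,0,0],[0,0,0],[0,0,0],[0,0,0],[0,0,0],[0,0,0],[0,0,0],[0,0,0],[0,0,0],[0,0,0],[0,0,0]], fingers=[39,39,39,39,39,39,39,39,39,39,0,0,0,0,0,0], squeeze=30)

```text
clock: 4.8
position: [0.4653, 0.2072, 0.1341]
eef_rot: [0.998, 0.067, 0.002, -0.0]
contact_force: [-0.9, 2.2, 5.9]
opening: 0.0086
```

Run:
```python
from h import *
now(); x,y,z=IW(robot.state()["position"])[0]*1e3
r=lambda t:np.array([-(50*np.cos(t)+135*np.sin(t))+50,0,135*np.cos(t)-50*np.sin(t)-135])
wp([np.array([x,y,z])+r(t) for t in np.arange(.075,.80,.075)],P[2])
```

```text
t 4.8 unit mm [-231.4618  -59.2707  134.1127] F unit [-2.2828 -0.5793  5.8827] open 0.008578266832039484 yaw_y rel unit 0.028821160764182403 down [ 0.0032  0.001  -1.    ] j [0.199  0.5057 1.8083 0.0005 0.8243 1.636 ]
[-0.0, -0.33, 0.14] [-0.0, -0.65, 0.3] [-0.0, -0.96, 0.49] [-0.0, -1.25, 0.69] [-0.0, -1.53, 0.92] [-0.0, -1.79, 1.17] [-0.0, -2.03, 1.44] [-0.0, -2.25, 1.73] [-0.01, -2.45, 2.03] [-0.01, -2.62, 2.35] 
rot [-0.03, -0.19, 0.03]
```

play_rows(delta_pos=[[0,-0.16,0.1],[0,-0.33,0.16],[0,-0.5,0.24],[0,-0.65,0.32],[0,-0.8,0.42],[0,-0.96,0.51],[0,-1.1,0.61],[0,-1.25,0.71],[0,-1.53,0.94],[0,-1.79,1.19],[0,-2.03,1.46],[0,-2.25,1.75],[0,-2.45,2.05],[0,-2.62,2.35],[0,-2.62,2.35],[0,-2.62,2.35]], rotation=[[0,0,0],[0,0,0],[0,0,0],[0,0,0],[0,0,0],[0,0,0],[0,0,0],[0,0,0],[0,0,0],[0,0,0],[0,0,0],[0,0,0],[0,0,0],[0,0,0],[0,0,0],[0,0,0]], fingers=[0,0,0,0,0,0,0,0,0,0,0,0,0,0,0,0], squeeze=40)

```text
clock: 6.4
position: [0.4554, 0.2842, 0.0636]
eef_rot: [0.998, 0.068, 0.002, 0.001]
contact_force: [1.4, -10.2, 6.9]
opening: 0.0085
```

Run:
```python
from h import *
now(); 
cv2.imwrite("pics/side1.png",robot.snapshot("side"))
```

```text
t 6.4 unit mm [-309.0314  -58.833    63.5765] F unit [10.2978  0.0085  6.9494] open 0.008484532988107755 yaw_y rel unit 0.12425635199111076 down [ 0.0036 -0.0012 -1.    ] j [ 0.3509  0.6531  1.7829 -0.0037  0.7026  1.7894]
```

View pics/side1.png

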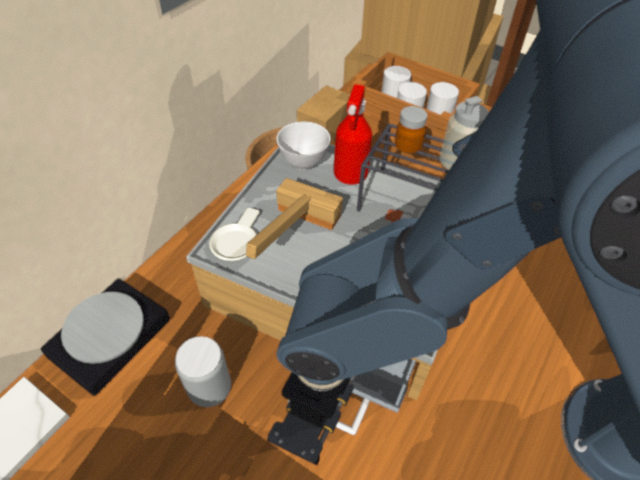

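The bin is at its stop: the handle has moved −77.6 in x and −70.5 mm in z, which is about 0.75 rad. I nudge it a touch further, release and rise.

play_rows(delta_pos=[[0,-0.06,0.03],[0,-0.12,0.06],[0,-0.12,0.06],[0,-0.06,0.03],[0,0,0],[0,0,0],[0,0,0],[0,0,-0.6],[0,0,-1.5],[0,0,-3],[0,0,-4.5],[0,0,-6],[0,0,-7.6],[0,0,-8.6]], rotation=[[0,0,0],[0,0,0],[0,0,0],[0,0,0],[0,0,0],[0,0,0],[0,0,0],[0,0,0],[0,0,0],[0,0,0],[0,0,-8],[0,0,-16],[0,0,-24],[0,0,-32]], fingers=[0,0,0,39,39,39,39,39,39,39,39,39,45,50])

```text
clock: 7.85
position: [0.4553, 0.2858, 0.3251]
eef_rot: [0.939, 0.343, 0.004, 0.001]
contact_force: [0.2, 0.6, 0.3]
opening: 0.0403
```

Run:
```python
from h import *
now(); wp([[-103,122,310],[-103,122,260],[-103,122,214]],P[2]+np.pi/2)
```

```text
t 7.85 unit mm [-310.6471  -58.7935  325.0904] F unit [-0.5982  0.3269  0.2961] open 0.0403025487461269 yaw_y rel unit 32.49184162683564 down [ 0.0082  0.0017 -1.    ] j [ 0.3533  0.2958  1.5212 -0.0013  1.3163  1.2243]
[1.36, 9.07, 0.55] [1.35, 9.07, 2.22] [1.34, 9.06, 3.75] 
rot [0.42, -0.27, -57.51]
```

play_rows(delta_pos=[[0.2,1.3,0],[0.4,2.7,0],[0.6,4.1,0.2],[0.8,5.5,0.3],[1.05,7,0.4],[1.2,8.2,0.5],[1.36,9.07,0.6],[1.36,9.07,0.8],[1.36,9.07,1.6],[1.35,9.07,2.4],[1.35,9.07,3],[1.34,9.06,3.5],[1.34,9.06,3.75],[1.34,9.06,3.75]], rotation=[[0,0,-8],[0,0,-16],[0,0,-24],[0,0,-32],[0,0,-40],[0,0,-48],[0.4,-0.3,-55],[0.4,-0.3,-57.5],[0.4,-0.3,-57.5],[0.4,-0.3,-57.5],[0.4,-0.3,-57.5],[0.4,-0.3,-57.5],[0.4,-0.3,-57.5],[0.4,-0.3,-57.5]], fingers=[50,50,50,50,50,50,50,50,50,50,50,50,50,50])

```text
clock: 9.25
position: [0.6611, 0.1046, 0.2121]
eef_rot: [0.658, 0.753, -0.001, -0.001]
contact_force: [0.5, -0.4, 0.1]
opening: 0.0437
```

Run:
```python
from h import *
now(); wp([[-103,122,214]],P[2]+np.pi/2)
for c in("side","top"): cv2.imwrite(f"pics/{c}2.png",robot.snapshot(c))
a=cv2.imread("pics/side2.png")[80:480,150:500]; b=cv2.imread("pics/top2.png")[60:410,180:530]
cv2.imwrite("pics/c2.png",np.hstack([cv2.resize(a,(350,400)),cv2.resize(b,(400,400))]))
```

```text
t 9.25 unit mm [-103.783   121.2235  212.0773] F unit [0.4663 0.4703 0.0656] open 0.043722018606822156 yaw_y rel unit 90.02318922143104 down [-0.0033 -0.0001 -1.    ] j [-0.0096  0.6008  1.3206 -0.0002  1.2235 -0.143 ]
[-0.03, 0.03, -0.06] 
rot [-0.19, -0.02, 0.02]
```

View pics/c2.png

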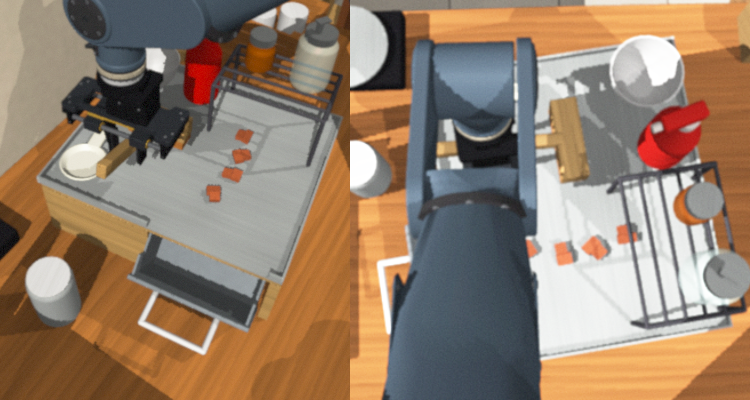

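Fingers straddle the handle, with the head clear and the bin out. Now I grip firmly and lift.

play_rows(delta_pos=[[0,0,0],[0,0,0],[0,0,0],[0,0,0],[0,0,0],[0,0,-0.3],[0,0,-0.6],[0,0,-0.9],[0,0,-1.2],[0,0,-1.4],[0,0,-1.4]], rotation=[[0,0,0],[0,0,0],[0,0,0],[0,0,0],[0,0,0],[0,0,0],[0,0,0],[0,0,0],[0,0,0],[0,0,0],[0,0,0]], fingers=[0,0,0,0,0,0,0,0,0,0,0], squeeze=60)

```text
clock: 10.45
position: [0.6632, 0.1044, 0.2579]
eef_rot: [0.658, 0.753, 0.001, 0.001]
contact_force: [-0.1, 0.2, -2.1]
opening: 0.0175
```

```bash
cat > sf.py <<'E'
from h import *
import sys
head=box([0,0,.027],[.02,.06,.027]); a=np.radians(18); d=np.array([-np.cos(a),0,np.sin(a)]); g=np.array([-.12,0,.079])
h0=(.02-.12)/np.cos(a); handle=box(g+d*(h0+.1),[.1,.009,.013],a)
s=robot.state(); R0=R.from_quat(s["eef_rot"]).as_matrix()
G=s["position"]-R0[:,2]*robot.grasp_offset
def pts(q): # slide x,z offset along unit, yaw, pitch about grip
    Rm=R.from_euler('z',P[2]+q[0]).as_matrix()@R.from_euler('y',q[1]).as_matrix()
    off=R.from_euler('z',P[2]).as_matrix()@np.array([q[2],q[4],q[3]])
    return [(b-g)@Rm.T+G+off for b in(head,handle,np.zeros((1,3)))]
def hullmask(c,bs):
    m=np.zeros((480,640),np.uint8)
    for b in bs: cv2.fillConvexPoly(m,cv2.convexHull(np.float32(proj(c,b))).astype(np.int32)[:,0],1)
    return m>0
def fit(tag):
    now(); ims={}; M={}
    for c in("top","side"):
        ims[c]=robot.snapshot(c); cv2.imwrite(f"pics/{c}{tag}.png",ims[c]); r=robot.trace(c,"scraper")
        print(c,[(round(k["p"],2),int(k["pixels"].sum())) for k in r][:3])
        if r and r[0]["p"]>.3: M[c]=r[0]["pixels"]
    def cost(q):
        h,ha,_=pts(q); t=0
        for c,m in M.items():
            # head contour: visible pixels must be inside model; head area must be visible
            A=hullmask(c,(h,ha)); H=hullmask(c,(h,)); t+= (m&~A).sum()/m.sum()+ (H&~m).sum()/H.sum()
        return t+ 50*q[4]**2+20*q[2]**2+20*q[3]**2
    i=np.array([np.zeros(5),*np.diag([.06,.06,.006,.006,.004])]); 
    r=minimize(cost,np.zeros(5),method="Nelder-Mead",options=dict(initial_simplex=i,xatol=1e-4,fatol=1e-4,maxiter=500))
    o=pts(r.x)[2][0]; print("yaw,pitch deg",np.degrees(r.x[:2]),"off mm",r.x[2:]*1e3,"cost",cost(np.zeros(5)),r.fun,"sole origin unit",IW(o)[0]*1e3)
    return r.x
if __name__=="__main__": fit(sys.argv[1])
E
python3 sf.py 3
```

```text
t 10.45 unit mm [-103.354   123.2331  257.8645] F unit [-0.2131 -0.099  -2.0877] open 0.01747522553557245 yaw_y rel unit 90.01500024576885 down [ 0.0037 -0.0003 -1.    ] j [-0.0098  0.5575  1.2701 -0.0002  1.3103 -0.143 ]
top [(0.77, 2557), (0.15, 146)]
side [(0.74, 1174)]
yaw,pitch deg [0.4677 1.1949] off mm [ 1.1088 -2.7679 -1.1054] cost 0.9930264596365006 0.9399630965866478 sole origin unit [ 16.0634 123.0252 192.3113]
```

Run:
```python
from h import *
wp([[-110,95,258],[-110,-45,258],[-110,-45,233],[-50,-45,233],[8,-45,233]],P[2]+np.pi/2)
for c,q,z in(("top","sugar",.273+.066),("top","jar",.273+.035),("top","spray",.153+.1)):
    m=np.load("m.npz")[c+q]; v,u=np.nonzero(m); print(q,IW(plane(c,[[u.mean(),v.mean()]],z))*1e3)
```

```text
[0.22, -0.9, -0.08] [0.22, -5.57, -0.07] [0.22, -5.57, 0.76] [-1.78, -5.57, 0.76] [-3.71, -5.57, 0.76] 
rot [-0.02, 0.01, 0.01]
sugar [[ 145.6386 -109.3462  339.    ]]
jar [[152.7234 -13.4413 308.    ]]
spray [[151.7998  92.1811 253.    ]]
```

play_rows(delta_pos=[[0.1,-0.5,0],[0.22,-1.2,0],[0.22,-2,0],[0.22,-2.9,0],[0.22,-3.7,0],[0.22,-4.5,0],[0.22,-5.1,0],[0.22,-5.5,0],[0.22,-5.57,0.2],[0.22,-5.57,0.5],[0.22,-5.57,0.7],[0.22,-5.57,0.7]], rotation=[[0,0,0],[0,0,0],[0,0,0],[0,0,0],[0,0,0],[0,0,0],[0,0,0],[0,0,0],[0,0,0],[0,0,0],[0,0,0],[0,0,0]], fingers=[0,0,0,0,0,0,0,0,0,0,0,0])

```text
clock: 11.85
position: [0.4955, 0.0887, 0.2332]
eef_rot: [0.659, 0.753, -0.001, -0.001]
contact_force: [-0.3, -0.5, -2.2]
opening: 0.0176
```

```bash
python3 sf.py 4
python3 - <<'E'
from h import *
wp([[-110,-45,233],[-50,-45,233],[8,-45,233]],P[2]+np.pi/2)
a=cv2.imread("pics/side4.png")[100:350,200:520]; b=cv2.imread("pics/top4.png")[150:400,230:550]
cv2.imwrite("pics/c4.png",np.vstack([cv2.resize(a,None,fx=1.2,fy=1.2),cv2.resize(b,None,fx=1.2,fy=1.2)]))
E
```

```text
t 11.85 unit mm [-110.0301  -45.0831  233.221 ] F unit [ 0.4281 -0.3894 -2.1668] open 0.017622654807820236 yaw_y rel unit 90.00495424541255 down [-0.0029 -0.0001 -1.    ] j [-0.045   0.3515  1.7181 -0.0003  1.0749 -0.1779]
top [(0.82, 2161)]
side [(0.88, 923)]
yaw,pitch deg [-0.0432  1.7337] off mm [ 0.364  -0.7953 -0.3418] cost 1.0252884728313838 0.9652967478884042 sole origin unit [  7.8938 -45.4595 168.5314]
[0.0, -0.02, 0.06] [-2.0, -0.02, 0.06] [-3.93, -0.02, 0.06] 
rot [-0.0, 0.02, 0.01]
```

View pics/c4.png

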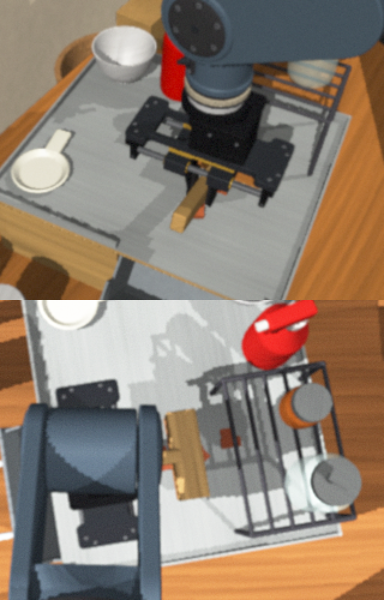

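play_rows(delta_pos=[[0,0,-0.1],[-0.3,0,-0.1],[-0.8,0,-0.1],[-1.3,0,-0.1],[-1.8,0,-0.1],[-2.3,0,-0.1],[-2.8,0,-0.1],[-3.3,0,-0.1],[-3.7,0,-0.1],[-3.83,0,-0.1],[-3.83,0,-0.1],[-3.83,0,0.15],[-3.83,0,0.4],[-3.83,0,0.6],[-3.83,0,0.6]], rotation=[[0,0,0],[0,0,0],[0,0,0],[0,0,0],[0,0,0],[0,0,0],[0,0,0],[0,0,0],[0,0,0],[0,0,0],[0,0,0],[0,0,0],[0,0,0],[0,0,0],[0,0,0]], fingers=[0,0,0,0,0,0,0,0,0,0,0,0,0,0,0])

```text
clock: 13.55
position: [0.5107, -0.0246, 0.2156]
eef_rot: [0.658, 0.753, -0.001, -0.001]
contact_force: [0.8, 1.2, -2.1]
opening: 0.0175
```

Run:
```python
from h import *
now(); wp([[5,-45,212],[5,-45,207]],P[2]+np.pi/2)
for c in("side","top"): cv2.imwrite(f"pics/{c}5.png",robot.snapshot(c))
a=cv2.imread("pics/side5.png")[100:350,200:520]; b=cv2.imread("pics/top5.png")[150:400,300:620]
cv2.imwrite("pics/c5.png",np.vstack([cv2.resize(a,None,fx=1.2,fy=1.2),cv2.resize(b,None,fx=1.2,fy=1.2)]))
```

```text
t 13.55 unit mm [  4.3221 -44.9619 215.625 ] F unit [-1.0693  0.9059 -2.1424] open 0.017512538165261514 yaw_y rel unit 90.06588059873161 down [-0.0019  0.0002 -1.    ] j [-0.2667  0.3854  1.7208 -0.0004  1.0372 -0.4007]
[-0.02, -0.0, 0.12] [-0.02, -0.0, 0.29] 
rot [-0.1, -0.02, 0.07]
```

View pics/c5.png

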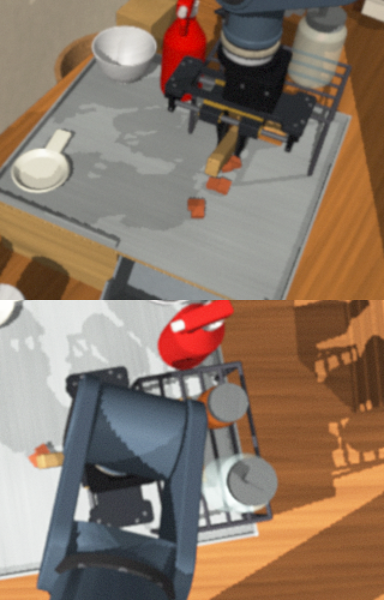

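play_rows(delta_pos=[[-0.02,0,0.06],[-0.02,0,0.12],[-0.02,0,0.18],[-0.02,0,0.18]], rotation=[[0,0,0],[0,0,0],[0,0,0],[0,0,0]], fingers=[0,0,0,0])

```text
clock: 14.05
position: [0.5116, -0.0252, 0.2114]
eef_rot: [0.658, 0.753, 0.0, 0.0]
contact_force: [0.3, 2.4, 3.1]
opening: 0.0175
```

```bash
python3 -c "
from h import *
now(); print(robot.state()['torque'])"
```

```text
t 14.05 unit mm [  5.0244 -44.2394 211.4223] F unit [-2.3808  0.6264  3.113 ] open 0.017521815603735204 yaw_y rel unit 90.04123233282363 down [ 0.0002  0.0002 -1.    ] j [-0.2678  0.3915  1.725   0.0003  1.0249 -0.4017]
[ 0.3209  0.001  -0.0011]
```

play_rows(delta_pos=[[0,0,0.04],[0,0,0.08],[0,0,0.08]], rotation=[[0,0,0],[0,0,0],[0,0,0]], fingers=[0,0,0])

```text
clock: 14.35
position: [0.5116, -0.025, 0.2093]
eef_rot: [0.658, 0.753, 0.0, 0.0]
contact_force: [-0.5, 2.8, 5.5]
opening: 0.0173
```

```bash
python3 -c "
from h import *
now(); print(robot.state()['torque']); wp([[-15,-45,209],[-191,-45,209]],P[2]+np.pi/2)"
```

```text
t 14.35 unit mm [  4.8502 -44.141  209.2624] F unit [-2.8464 -0.1664  5.4587] open 0.01733172866436467 yaw_y rel unit 90.04365863122833 down [ 0.0006  0.0004 -1.    ] j [-0.2676  0.3944  1.7276  0.0006  1.0191 -0.4017]
[ 0.2598  0.0397 -0.0593]
[0.66, -0.03, 0.01] [6.53, -0.02, 0.01] 
rot [0.04, -0.02, 0.04]
```

play_rows(delta_pos=[[0,0,0.06],[0,-0.02,0.1],[0.15,-0.03,0.1],[0.4,-0.03,0.1],[0.7,-0.03,0.1],[1.0,-0.03,0.1],[1.3,-0.03,0.1],[1.6,-0.03,0.1]], rotation=[[0,0,0],[0,0,0],[0,0,0],[0,0,0],[0,0,0],[0,0,0],[0,0,0],[0,0,0]], fingers=[0,0,0,0,0,0,0,0])

```text
clock: 15.15
position: [0.5046, 0.0229, 0.2065]
eef_rot: [0.658, 0.753, 0.0, 0.001]
contact_force: [1.0, -3.4, 4.1]
opening: 0.0176
```

```bash
python3 -c "
from h import *
now(); print(robot.state()['torque']); wp([[-287,-45,207]],P[2]+np.pi/2)"
```

```text
t 15.15 unit mm [-43.54   -44.7729 206.4623] F unit [3.5288 0.5382 4.0874] open 0.017565315329198684 yaw_y rel unit 90.0768214781296 down [ 0.0015 -0.0006 -1.    ] j [-0.176   0.3888  1.7481 -0.0004  1.0031 -0.3102]
[-1.3983 -0.3251  0.0217]
[8.12, 0.0, -0.02] 
rot [0.08, 0.05, 0.08]
```

play_rows(delta_pos=[[0.2,0,0.09],[0.45,0,0.15],[0.7,0,0.16],[0.95,0,0.16],[1.2,0,0.16]], rotation=[[0,0,0],[0,0,0],[0,0,0],[0,0,0],[0,0,0]], fingers=[0,0,0,0,0])

```text
clock: 15.65
position: [0.4995, 0.0592, 0.2015]
eef_rot: [0.658, 0.753, 0.0, 0.001]
contact_force: [-0.9, -2.5, 3.3]
opening: 0.0169
```

```bash
python3 sf.py 6;python3 -c "
from h import *
print(robot.state()['torque']); wp([[-287,-45,203]],P[2]+np.pi/2)
a=cv2.imread('pics/side6.png')[100:400,200:520]; b=cv2.imread('pics/top6.png')[150:400,230:550]
cv2.imwrite('pics/c6.png',np.hstack([cv2.resize(a,(400,375)),cv2.resize(b,(400,375))]))"
```

```text
t 15.65 unit mm [-80.261  -45.0123 201.5255] F unit [ 2.3362 -1.1945  3.3031] open 0.016911266556558054 yaw_y rel unit 90.077431884699 down [ 0.001  -0.0005 -1.    ] j [-0.1042  0.3934  1.7581 -0.0005  0.989  -0.2383]
top [(0.92, 1820), (0.59, 2458), (0.57, 2280)]
side [(0.73, 692)]
yaw,pitch deg [ 1.1275 -3.2296] off mm [ 1.4345  2.3216 -1.7226] cost 1.3657595816062358 1.0784190738018473 sole origin unit [ 45.3974 -44.3066 150.433 ]
[-0.2163 -0.1233  0.0603]
[6.87, 0.01, -0.04] 
rot [0.05, -0.1, 0.06]
```

View pics/c6.png

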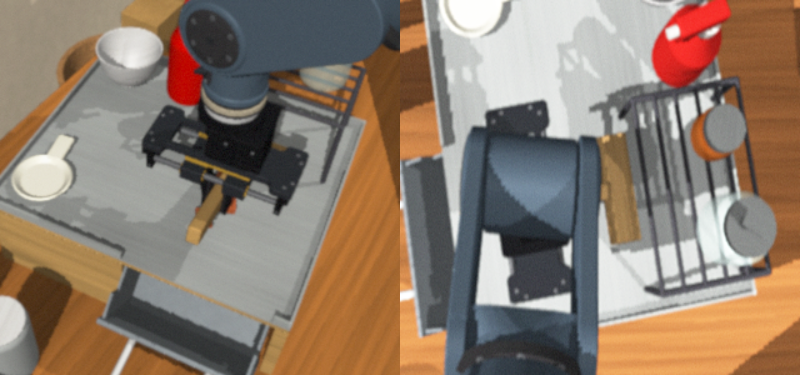

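The handle is slipping in pitch in the jaws: head pitch is about −3 to −5° and press is only about 5–6 N. The 120 mm lever is too long for this grip. The head is nearly clear of the riser, so I unload, release in place and regrip about 65 mm from the head.

play_rows(delta_pos=[[0,0,-0.1],[0,0,-0.14],[0,0,-0.14],[0,0,-0.14],[0,0,-0.14],[-0.3,0,-0.1],[-0.8,0,0],[-1.3,0,0.05],[-1.8,0,0.12],[-1.93,0,0.15],[-1.93,0,0.15]], rotation=[[0,0,0],[0,0,0],[0,0,0],[0,0,0],[0,0,0],[0,0,0],[0,0,0],[0,0,0],[0,0,0],[0,0,0],[0,0,0]], fingers=[0,0,50,50,50,50,50,50,50,50,50])

```text
clock: 16.95
position: [0.5071, 0.0013, 0.1967]
eef_rot: [0.659, 0.752, 0.001, -0.001]
contact_force: [0.4, -0.1, 0.2]
opening: 0.0433
```

```bash
cat > sf2.py <<'E'
import sys
from sf import *
# scraper flat on tray with fixed yaw: fit unit x,y of origin, only the head visible portion (top+side)
def fitflat(tag,x0,dz=0):
    now(); M={}
    for c in("top","side"):
        im=robot.snapshot(c); cv2.imwrite(f"pics/{c}{tag}.png",im); r=robot.trace(c,"scraper"); print(c,[(round(k["p"],2),int(k["pixels"].sum())) for k in r][:3])
        if r: M[c]=r[0]["pixels"]
    def cost(q,pr=False):
        t=0; qq=[*W(np.array([q[0],q[1],153+dz])/1e3)[0][:2],P[2]+q[2],.153+dz/1e3]; w=unitT(qq)[0]
        for c,m in M.items():
            H=hullmask(c,(w(head),)); A=hullmask(c,(w(head),w(handle))); t+=(m&~A).sum()/m.sum()+(H&~m).sum()/H.sum()
        return t+q[2]**2
    r=min((minimize(cost,[x0[0],x0[1],0],method="Nelder-Mead",options=dict(initial_simplex=np.array([[x0[0]+s,x0[1],0],[x0[0]+s+8,x0[1],0],[x0[0]+s,x0[1]+8,0],[x0[0]+s,x0[1],.08]]),maxiter=400)) for s in(-8,0,8)),key=lambda r:r.fun)
    print("flat fit x,y,yawdeg",r.x[:2],np.degrees(r.x[2]),r.fun)
fitflat(sys.argv[1],[float(sys.argv[2]),float(sys.argv[3])])
E
python3 sf2.py 7 44 -45
```

```text
t 16.95 unit mm [-21.8444 -45.1665 196.6998] F unit [0.1738 0.3314 0.1898] open 0.043311072925317225 yaw_y rel unit 89.92618398060725 down [ 0.0001  0.002  -1.    ] j [-0.2193  0.4059  1.7531  0.0024  0.9829 -0.3524]
top [(0.62, 719)]
side [(0.81, 1492)]Traceback (most recent call last):
  File "sf2.py", line 16, in <module>
    fitflat(sys.argv[1],[float(sys.argv[2]),float(sys.argv[3])])
    ~~~~~~~^^^^^^^^^^^^^^^^^^^^^^^^^^^^^^^^^^^^^^^^^^^^^^^^^^^^^
  File "sf2.py", line 14, in fitflat
    r=min((minimize(cost,[x0[0],x0[1],0],method="Nelder-Mead",options=dict(initial_simplex=np.array([[x0[0]+s,x0[1],0],[x0[0]+s+8,x0[1],0],[x0[0]+s,x0[1]+8,0],[x0[0]+s,x0[1],.08]]),maxiter=400)) for s in(-8,0,8)),key=lambda r:r.fun)
  File "sf2.py", line 14, in <genexpr>
    r=min((minimize(cost,[x0[0],x0[1],0],method="Nelder-Mead",options=dict(initial_simplex=np.array([[x0[0]+s,x0[1],0],[x0[0]+s+8,x0[1],0],[x0[0]+s,x0[1]+8,0],[x0[0]+s,x0[1],.08]]),maxiter=400)) for s in(-8,0,8)),key=lambda r:r.fun)
           ~~~~~~~~^^^^^^^^^^^^^^^^^^^^^^^^^^^^^^^^^^^^^^^^^^^^^^^^^^^^^^^^^^^^^^^^^^^^^^^^^^^^^^^^^^
[... 314 characters left out ...]
    H=hullmask(c,(w(head),)); A=hullmask(c,(w(head),w(handle))); t+=(m&~A).sum()/m.sum()+(H&~m).sum()/H.sum()
                                ~~~~~~~~^^^^^^^^^^^^^^^^^^^^^^^
  File "sf.py", line 13, in hullmask
    for b in bs: cv2.fillConvexPoly(m,cv2.convexHull(np.float32(proj(c,b))).astype(np.int32)[:,0],1)
                                                                ~~~~^^^^^
  File "h.py", line 9, in proj
    K,k,T=cam(c); P=np.atleast_2d(P); q=(P-T[:3,3])@T[:3,:3]; s=q[:,:2]/q[:,2:]
          ~~~^^^
  File "h.py", line 7, in cam
    i=robot.camera_info(c); return np.array(i["intrinsics"]),i["k1"],np.array(i["world_from_camera"])
ValueError: time passes only in moves, steps and waits
```

play_rows(delta_pos=[[0,0,0],[0,0,0],[0,0,0],[0,0,0],[0,0,0.08],[0,0,0.16],[0,0,0.24],[0,0,0.24]], rotation=[[0,0,0],[0,0,0],[0,0,0],[0,0,0],[0,0,0],[0,0,0],[0,0,0],[0,0,0]], fingers=[0,0,0,0,0,0,0,0], squeeze=60)

```text
clock: 17.95
position: [0.507, 0.0032, 0.19]
eef_rot: [0.658, 0.753, 0.001, -0.0]
contact_force: [-0.0, 1.2, 7.9]
opening: 0.0178
```

```bash
sed -i 's/^def cam(c):/import functools\n@functools.cache\ndef cam(c):/' h.py
python3 - <<'E'
from h import *
now()
for c in("side","top"): cv2.imwrite(f"pics/{c}8.png",robot.snapshot(c))
a=cv2.imread("pics/side8.png")[120:420,200:500]; b=cv2.imread("pics/top8.png")[150:400,230:480]
cv2.imwrite("pics/c8.png",np.hstack([cv2.resize(a,(400,400)),cv2.resize(b,(400,400))]))
E
```

```text
t 17.95 unit mm [-23.729  -44.946  190.0093] F unit [-1.2297  0.1173  7.906 ] open 0.017818748644827697 yaw_y rel unit 90.07832216963908 down [ 0.0009  0.0025 -1.    ] j [-0.216   0.4154  1.7608  0.0033  0.9651 -0.3523]
```

View pics/c8.png

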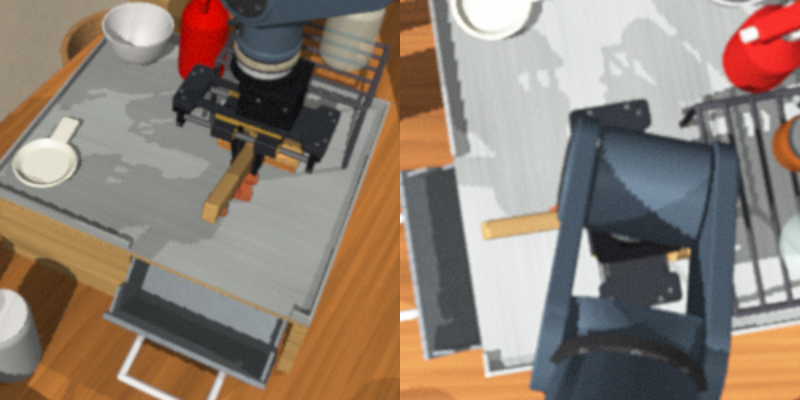

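Regripped: the handle is in the jaws and the shards are grouped in front of the head. The tool sees 7.9 N, which with the 2.1 N scraper weight is about 10 N on the steel. I continue drawing.

play_rows(delta_pos=[[0.1,0,0.01],[0.3,0,0.02],[0.5,0,0.02],[0.7,0,0.02],[0.9,0,0.02],[1.1,0,0.02]], rotation=[[0,0,0],[0,0,0],[0,0,0],[0,0,0],[0,0,0],[0,0,0]], fingers=[0,0,0,0,0,0])

```text
clock: 18.65
position: [0.5045, 0.034, 0.1906]
eef_rot: [0.657, 0.753, 0.001, 0.003]
contact_force: [0.4, -4.2, 5.0]
opening: 0.0177
```

```bash
python3 -c "
from h import *
now();wp([[-233,-45,189]],P[2]+np.pi/2)"
```

```text
t 18.65 unit mm [-54.5432 -43.3557 190.6152] F unit [ 4.2344 -0.1276  5.0464] open 0.017709172665159627 yaw_y rel unit 90.16800329119715 down [ 0.0053 -0.0022 -1.    ] j [-0.1533  0.4112  1.7664 -0.0016  0.9584 -0.2883]
[5.95, -0.04, 0.04] 
rot [0.28, 0.16, 0.17]
```

play_rows(delta_pos=[[0.2,-0.02,0.08],[0.4,-0.04,0.12],[0.6,-0.05,0.12],[0.8,-0.05,0.12],[1.0,-0.05,0.12]], rotation=[[0,0,0],[0.1,0,0],[0.2,0.1,0.1],[0.2,0.1,0.1],[0.2,0.1,0.1]], fingers=[0,0,0,0,0])

```text
clock: 19.15
position: [0.5014, 0.0613, 0.1882]
eef_rot: [0.657, 0.754, 0.0, 0.005]
contact_force: [1.2, -5.3, 6.8]
opening: 0.0177
```

```bash
python3 -c "
from h import *
now();wp([[-233,-45,189]],P[2]+np.pi/2)"
```

```text
t 19.15 unit mm [-82.092  -42.7979 188.2259] F unit [5.4251 0.4566 6.7745] open 0.017731350780292622 yaw_y rel unit 90.17955573547644 down [ 0.0071 -0.0061 -1.    ] j [-0.0965  0.4138  1.7709 -0.0066  0.9493 -0.2288]
[5.03, -0.06, -0.06] 
rot [0.35, 0.4, 0.18]
```

play_rows(delta_pos=[[0.2,-0.02,0.06],[0.4,-0.05,0.09],[0.6,-0.08,0.09],[0.8,-0.08,0.09],[1.0,-0.08,0.09],[1.2,-0.08,0.09],[1.4,-0.08,0.09]], rotation=[[0,0,0],[0.1,0.1,0.1],[0.3,0.3,0.2],[0.3,0.3,0.2],[0.3,0.3,0.2],[0.3,0.3,0.2],[0.3,0.3,0.2]], fingers=[0,0,0,0,0,0,0])

```text
clock: 19.85
position: [0.4961, 0.1003, 0.1868]
eef_rot: [0.658, 0.753, -0.0, 0.005]
contact_force: [1.2, -6.1, 7.7]
opening: 0.0174
```

Run:
```python
from h import *
now();wp([[-233,-45,189]],P[2]+np.pi/2)
for c in("side","top"): cv2.imwrite(f"pics/{c}9.png",robot.snapshot(c))
for c in("side","top"):
    r=robot.trace(c,"shard0"); print(c,[(round(d["p"],2),IW(plane(c,[np.array(d["pixel"])[::-1]],.158))[0][:2]*1e3,int(d["pixels"].sum())) for d in r])
a=cv2.imread("pics/side9.png")[120:420,200:500]; b=cv2.imread("pics/top9.png")[150:400,200:450]
cv2.imwrite("pics/c9.png",np.hstack([cv2.resize(a,(400,400)),cv2.resize(b,(400,400))]))
```

```text
t 19.85 unit mm [-121.455   -42.9309  186.7529] F unit [6.2196 0.4154 7.6714] open 0.017423406544214683 yaw_y rel unit 90.11297064762503 down [ 0.0072 -0.007  -0.9999] j [-0.0173  0.4174  1.7697 -0.0085  0.9471 -0.1473]
[3.72, -0.06, -0.1] 
rot [0.36, 0.45, 0.11]
side [(0.58, array([-106.3068,  -78.5925]), 266), (0.57, array([-107.6661,  -60.2378]), 157)]
top [(0.73, array([189.0409,  -2.465 ]), 1311), (0.17, array([-45.9368, -69.5324]), 965)]
```

View pics/c9.png

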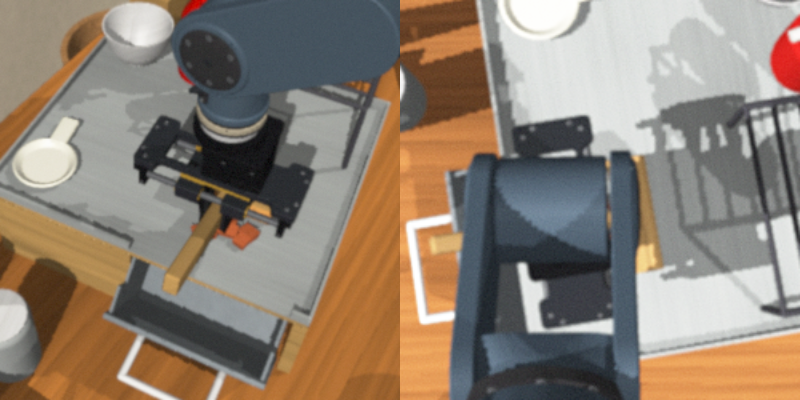

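play_rows(delta_pos=[[0.2,-0.02,0.03],[0.4,-0.04,0.05],[0.65,-0.06,0.05],[0.9,-0.06,0.05],[1.15,-0.06,0.05],[1.4,-0.06,0.05],[1.65,-0.06,0.05],[1.9,-0.06,0.05]], rotation=[[0,0,0],[0.2,0.2,0.1],[0.4,0.4,0.1],[0.4,0.4,0.1],[0.4,0.4,0.1],[0.4,0.4,0.1],[0.4,0.4,0.1],[0.4,0.4,0.1]], fingers=[0,0,0,0,0,0,0,0])

```text
clock: 20.85
position: [0.4889, 0.1552, 0.1862]
eef_rot: [0.658, 0.753, -0.0, 0.003]
contact_force: [0.3, -6.5, 8.1]
opening: 0.018
```

Run:
```python
from h import *
now();wp([[-233,-45,189]],P[2]+np.pi/2)
robot.snapshot("side")
r=robot.trace("side","shard0"); print([(round(d["p"],2),IW(plane("side",[np.array(d["pixel"])[::-1]],.158))[0][:2]*1e3,int(d["pixels"].sum())) for d in r])
```

```text
t 20.85 unit mm [-176.739   -42.7295  186.2026] F unit [ 6.5038 -0.6041  8.0619] open 0.01799588652822276 yaw_y rel unit 90.12664939211022 down [ 0.0047 -0.0046 -1.    ] j [ 0.0923  0.4275  1.7521 -0.0062  0.9577 -0.0394]
[1.88, -0.07, -0.1] 
rot [0.23, 0.3, 0.13]
[(0.45, array([-147.5209,  -88.8385]), 109), (0.42, array([-160.5922,   -8.148 ]), 90)]
```

play_rows(delta_pos=[[0.2,-0.05,0.02],[0.4,-0.1,0.03],[0.65,-0.15,0.04],[0.9,-0.18,0.04],[1.15,-0.18,0.04],[1.4,-0.18,0.04],[1.65,-0.18,0.04],[1.85,-0.18,0.04],[1.95,-0.18,0.04],[2.0,-0.18,0.04]], rotation=[[0,0,0],[0.1,0.1,0.1],[0.2,0.3,0.1],[0.2,0.3,0.1],[0.2,0.3,0.1],[0.2,0.3,0.1],[0.2,0.3,0.1],[0.2,0.3,0.1],[0.2,0.3,0.1],[0.2,0.3,0.1]], fingers=[0,0,0,0,0,0,0,0,0,0])

```text
clock: 21.95
position: [0.4774, 0.213, 0.186]
eef_rot: [0.657, 0.754, 0.001, 0.003]
contact_force: [0.8, -6.1, 7.7]
opening: 0.0176
```

Run:
```python
from h import *
now()
for c in("side","top"): cv2.imwrite(f"pics/{c}10.png",robot.snapshot(c))
for c in("side","top"):
    r=robot.trace(c,"shard0"); print(c,[(round(d["p"],2),np.array(d["pixel"])[::-1],IW(plane(c,[np.array(d["pixel"])[::-1]],.158))[0][:2]*1e3,IW(plane(c,[np.array(d["pixel"])[::-1]],.03))[0][:2]*1e3,int(d["pixels"].sum())) for d in r])
```

```text
t 21.95 unit mm [-235.5507  -46.5272  186.0248] F unit [ 6.1663 -0.0071  7.7489] open 0.01756662451180737 yaw_y rel unit 90.1932653782599 down [ 0.0052 -0.0031 -1.    ] j [ 0.2081  0.4396  1.7292 -0.005   0.9684  0.0745]
side [(0.68, array([353.3, 358. ]), array([-230.1976,  -79.1299]), array([-165.8113,  -61.0673]), 180), (0.5, array([371.9, 373.5]), array([-241.6635, -114.7824]), array([-179.3475, -103.1575]), 163)]
top []
```

play_rows(delta_pos=[[0.06,0,0.02],[0.1,0,0.02],[0.1,0,0.02],[0.1,0,-0.3],[0.1,0,-0.7],[0,0,-1.2],[0,0,-1.7],[-0.5,0,-2],[-1.3,0,-2],[-2.1,0,-2],[-2.5,0,-2],[-2.5,0,-2]], rotation=[[0,0,0],[0,0,0],[0,0,0],[0,0,0],[0,0,0],[0,0,0],[0,0,0],[0,0,0],[0,0,0],[0,0,0],[0,0,0],[0,0,0]], fingers=[0,0,0,0,0,0,0,0,0,0,0,0])

```text
clock: 23.35
position: [0.4872, 0.1374, 0.2461]
eef_rot: [0.659, 0.752, 0.001, 0.002]
contact_force: [0.2, -0.1, -2.6]
opening: 0.0174
```

Run:
```python
from h import *
now()
for c in("side","top"): cv2.imwrite(f"pics/{c}11.png",robot.snapshot(c))
for c in("side","top"):
    r=robot.trace(c,"shard0"); print(c,[(round(d["p"],2),np.array(d["pixel"])[::-1],IW(plane(c,[np.array(d["pixel"])[::-1]],.158))[0][:2]*1e3,IW(plane(c,[np.array(d["pixel"])[::-1]],.03))[0][:2]*1e3,int(d["pixels"].sum())) for d in r])
a=cv2.imread("pics/side11.png"); b=cv2.imread("pics/top11.png")
# red blobs (terracotta) via HSV
for n,i in(("side",a),("top",b)):
    h=cv2.cvtColor(i,cv2.COLOR_BGR2HSV); m=((h[...,0]<9)|(h[...,0]>176))&(h[...,1]>120)&(h[...,2]>60)
    k,_,st,ce=cv2.connectedComponentsWithStats(m.astype(np.uint8)); print(n,[(ce[j].round().tolist(),int(st[j,4])) for j in range(1,k) if st[j,4]>15])
cv2.imwrite("pics/c11.png",np.hstack([cv2.resize(a[100:460,180:540],(400,400)),cv2.resize(b[100:400,170:470],(400,400))]))
```

```text
t 23.35 unit mm [-159.3559  -46.8176  246.0617] F unit [ 0.1225  0.1891 -2.5966] open 0.017393953249985442 yaw_y rel unit 89.99106256209208 down [ 0.0043 -0.0021 -1.    ] j [ 0.0553  0.3362  1.7001 -0.0027  1.1012 -0.0764]
side [(0.72, array([331.8, 355.7]), array([-241.2428,  -47.6586]), array([-178.8509,  -23.9132]), 140), (0.71, array([377.2, 372.5]), array([-236.6142, -121.4171]), array([-173.3865, -110.9902]), 138), (0.7, array([353.2, 359.7]), array([-232.9245,  -80.1392]), array([-169.0305,  -62.2588]), 203), (0.69, array([332.1, 288. ]), array([-125.248 ,    5.4431]), array([-41.9109,  38.7771]), 35684), (0.69, array([234.6, 239.4]), array([-106.4879,  211.3501]), array([-19.7633, 281.8645]), 1583)]
top []
side [([354.0, 86.0], 16), ([336.0, 166.0], 46), ([338.0, 176.0], 33), ([347.0, 356.0], 20), ([336.0, 354.0], 17), ([381.0, 375.0], 31)]
top [([462.0, 178.0], 2261)]
```

View pics/c11.png

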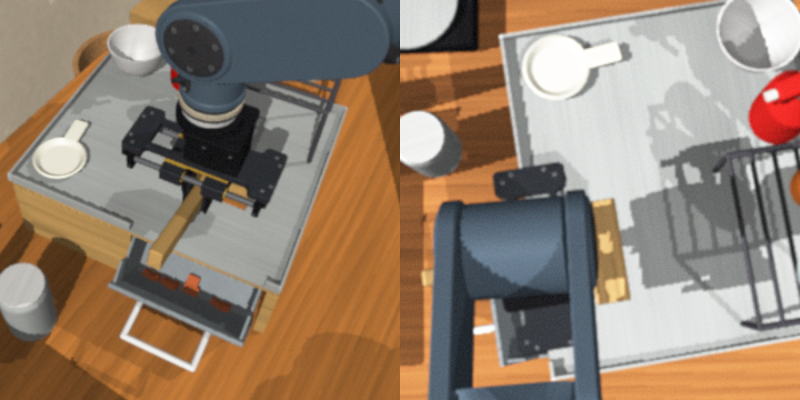

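All four shards show in the bin, near (150,273), (168,280), (192,283) and (220,305) in the crop. The tray lane is empty. Next I lay the scraper back near where it was.

play_rows(delta_pos=[[-0.4,0.5,0],[-0.9,1.3,0],[-1.5,2.1,0],[-2.1,3,0],[-2.7,3.8,0],[-3.2,4.6,0],[-3.6,5.1,0],[-3.67,5.23,0],[-3.67,5.23,0.3],[-3.67,5.23,0.7],[-3.67,5.23,1.1],[-3.67,5.23,1.4],[-3.67,5.23,1.55],[-3.67,5.23,1.65],[-3.67,5.23,1.65]], rotation=[[0,0,0],[0,0,0],[0,0,0],[0,0,0],[0,0,0],[0,0,0],[0,0,0],[0,0,0],[0,0,0],[0,0,0],[0,0,0],[0,0,0],[0,0,0],[0,0,0],[0,0,0]], fingers=[0,0,0,0,0,0,0,0,0,0,0,0,0,0,0])

```text
clock: 25.05
position: [0.6574, 0.0518, 0.1972]
eef_rot: [0.657, 0.754, 0.001, 0.002]
contact_force: [0.8, -0.3, -3.0]
opening: 0.0179
```

```bash
python3 -c "
from h import *
now()"
```

```text
t 25.05 unit mm [-51.9416 110.4935 197.1723] F unit [ 0.3644  0.7938 -3.0348] open 0.017905518337258338 yaw_y rel unit 90.18986111434782 down [ 0.004  -0.0017 -1.    ] j [-0.0899  0.5998  1.3688 -0.0014  1.1689 -0.2257]
```

play_rows(delta_pos=[[0,0,0.08],[0,0,0.16],[0,0,0.2],[0,0,0.2]], rotation=[[0,0,0],[0,0,0],[0,0,0],[0,0,0]], fingers=[0,0,0,0])

```text
clock: 25.45
position: [0.6582, 0.0519, 0.1923]
eef_rot: [0.657, 0.754, 0.001, 0.003]
contact_force: [-0.6, 0.3, 3.3]
opening: 0.0172
```

```bash
python3 -c "
from h import *
now()"
```

```text
t 25.45 unit mm [-51.9024 111.2942 192.2963] F unit [-0.4195 -0.5343  3.2878] open 0.017223123876755026 yaw_y rel unit 90.19300899687627 down [ 0.0063 -0.0017 -1.    ] j [-0.0898  0.6052  1.3732 -0.0012  1.1568 -0.2256]
```

play_rows(delta_pos=[[0,0,-0.08],[0,0,-0.1],[0,0,-0.1],[0,0,-0.1],[0,0,-0.1],[0,0,-0.1],[0,0,-0.5],[0,0,-1.2],[0,0,-2.2],[0,0,-3.4],[0,0,-4.6],[0,0,-4.6]], rotation=[[0,0,0],[0,0,0],[0,0,0],[0,0,0],[0,0,0],[0,0,0],[0,0,0],[0,0,0],[0,0,0],[0,0,0],[0,0,0],[0,0,0]], fingers=[0,0,30,40,45,45,45,45,45,45,45,45])

```text
clock: 26.65
position: [0.6606, 0.0519, 0.3382]
eef_rot: [0.657, 0.754, 0.006, 0.009]
contact_force: [0.1, 0.2, 0.7]
opening: 0.0395
```

Run:
```python
from h import *
now(); wp([[-310,-59,310],[-310,-59,150],[-310,-59,64]],P[2])
```

```text
t 26.65 unit mm [-51.6553 113.6892 338.1887] F unit [-0.1411  0.1156  0.662 ] open 0.0394572901529806 yaw_y rel unit 90.20538629079608 down [ 0.0204 -0.0029 -0.9998] j [-0.0893  0.4752  1.1979 -0.0011  1.448  -0.2258]
[8.64, -5.74, 0.78] [8.67, -5.85, 6.11] [8.68, -5.91, 8.98] 
rot [1.15, -0.64, 90.2]
```

play_rows(delta_pos=[[0.8,-0.5,0],[1.7,-1.1,0],[2.6,-1.7,0.1],[3.5,-2.3,0.2],[4.4,-2.9,0.3],[5.3,-3.5,0.4],[6.2,-4.1,0.5],[7,-4.7,0.6],[7.8,-5.2,0.7],[8.3,-5.6,0.8],[8.64,-5.75,1],[8.65,-5.78,2],[8.65,-5.8,3.4],[8.66,-5.83,4.8],[8.67,-5.85,6],[8.67,-5.85,6.1]], rotation=[[0,0,8],[0,0,16],[0,0,24],[0,0,32],[0,0,40],[0,0,48],[0,0,56],[0,0,64],[0,0,72],[0.5,-0.3,80],[1.1,-0.6,87],[1.1,-0.6,90],[1.1,-0.6,90],[1.1,-0.6,90],[1.1,-0.6,90],[1.1,-0.6,90]], fingers=[42,42,42,42,42,42,42,42,42,42,42,42,42,42,42,42])

```text
clock: 28.25
position: [0.4516, 0.2838, 0.1463]
eef_rot: [0.998, 0.068, -0.005, 0.002]
contact_force: [-1.2, -0.2, -0.5]
opening: 0.0368
```

Run:
```python
from h import *
now(); wp([[-310,-59,64]],P[2])
```

```text
t 28.25 unit mm [-309.2044  -62.7147  146.3307] F unit [ 0.0356 -1.1761 -0.5429] open 0.03678966377689844 yaw_y rel unit 0.20009041257664242 down [-0.0088 -0.0037 -1.    ] j [ 0.3517  0.516   1.7298 -0.0005  0.9053  1.7863]
[0.15, -0.03, 2.74] 
rot [0.14, 0.53, 0.2]
```

play_rows(delta_pos=[[0.1,0,0.8],[0.1,0,1.5],[0.1,0,2.2],[0.1,0,2.6],[0.1,0,2.74],[0.1,0,2.74],[0.1,0,2.74],[0.1,0,2.74],[0.1,0,2.74],[0.1,0,2.74]], rotation=[[0,0,0],[0,0,0],[0,0.5,0],[0,0.5,0],[0,0.5,0],[0,0.5,0],[0,0.5,0],[0,0.5,0],[0,0.5,0],[0,0.5,0]], fingers=[42,42,42,42,42,0,0,0,0,0], squeeze=40)

```text
clock: 29.25
position: [0.4543, 0.2839, 0.0648]
eef_rot: [0.998, 0.068, 0.0, 0.001]
contact_force: [-1.2, -1.7, 4.5]
opening: 0.0085
```

Run:
```python
from h import *
now(); x,y,z=IW(robot.state()["position"])[0]*1e3
f=lambda t:np.array([-(50*np.cos(t)+135*np.sin(t)),0,135*np.cos(t)-50*np.sin(t)])
wp([np.array([x,y,z])+f(t)-f(.75) for t in np.arange(.675,-.02,-.075)],P[2])
robot.snapshot("side"); r=robot.trace("side","shard0"); print([(round(d["p"],2),np.array(d["pixel"])[::-1],int(d["pixels"].sum())) for d in r])
```

```text
t 29.25 unit mm [-308.9135  -59.9965   64.7523] F unit [ 1.4762 -1.4271  4.4802] open 0.008522422445165996 yaw_y rel unit 0.2188412879836762 down [ 0.0011 -0.0024 -1.    ] j [ 0.3514  0.6508  1.783  -0.0041  0.7076  1.7884]
[-0.0, 0.17, -0.31] [-0.0, 0.37, -0.62] [-0.0, 0.59, -0.9] [-0.0, 0.83, -1.17] [-0.0, 1.09, -1.42] [-0.0, 1.37, -1.65] [-0.0, 1.66, -1.85] [-0.01, 1.97, -2.04] [-0.01, 2.29, -2.2] [-0.01, 2.63, -2.34] 
rot [0.15, -0.04, 0.22]
[(0.57, array([381.3, 373.6]), 150)]
```

play_rows(delta_pos=[[0,0.08,-0.16],[0,0.17,-0.31],[0,0.37,-0.62],[0,0.59,-0.9],[0,0.83,-1.17],[0,1.09,-1.42],[0,1.37,-1.65],[0,1.66,-1.85],[0,1.97,-2.04],[0,2.29,-2.2],[0,2.5,-2.29],[0,2.65,-2.35],[0,2.75,-2.38],[0,2.8,-2.38],[0,2.8,-2.38]], rotation=[[0,0,0],[0,0,0],[0,0,0],[0,0,0],[0,0,0],[0,0,0],[0,0,0],[0,0,0],[0,0,0],[0,0,0],[0,0,0],[0,0,0],[0,0,0],[0,0,0],[0,0,0]], fingers=[0,0,0,0,0,0,0,0,0,0,0,0,0,0,0])

```text
clock: 30.85
position: [0.4648, 0.2057, 0.1375]
eef_rot: [0.998, 0.066, 0.001, -0.004]
contact_force: [-2.6, 21.5, 0.4]
opening: 0.0084
```

```bash
python3 -c "
from h import *
now()"
```

```text
t 30.85 unit mm [-230.073   -59.9815  137.5143] F unit [-21.6546   0.3011   0.4456] open 0.008403718227151307 yaw_y rel unit -0.0945891978516684 down [ 0.001   0.0085 -1.    ] j [0.1916 0.4985 1.8089 0.011  0.8315 1.6236]
```

play_rows(delta_pos=[[0,0,0],[0,0,0],[0,0,0],[0,0,0],[0,0,0],[0,0,-0.5],[0,0,-1.5],[0,0,-3],[0,0,-4.5],[0,0,-6],[0,0,-7.5],[0,-1.5,-8],[0,-3,-8],[0,-4,-8],[0,-4,-8]], rotation=[[0,0,0],[0,0,0],[0,0,0],[0,0,0],[0,0,0],[0,0,0],[0,0,0],[0,0,0],[0,0,0],[0,0,0],[0,0,0],[0,0,0],[0,0,0],[0,0,0],[0,0,0]], fingers=[0,39,39,39,39,39,39,39,39,39,39,39,39,39,39])

```text
clock: 32.35
position: [0.4479, 0.3253, 0.3787]
eef_rot: [0.998, 0.068, 0.001, -0.005]
contact_force: [-0.6, -0.8, -0.9]
opening: 0.034
```

Run:
```python
from h import *
now()
for c in("side","top"): cv2.imwrite(f"pics/{c}12.png",robot.snapshot(c))
M0=np.load("m.npz")
for q in("scraper","bin_handle","sugar","jar","basin","spray","spoonrest","canister","shard0"):
  for c in("top","side"):
    r=robot.trace(c,q)
    k=c+q; v0=np.array(np.nonzero(M0[k])).mean(1)[::-1].round(1) if k in M0 else None
    print(q,c,[(round(d["p"],2),np.array(np.nonzero(d["pixels"])).mean(1)[::-1].round(1).tolist(),int(d["pixels"].sum())) for d in r[:2]],"was",v0)
a=cv2.imread("pics/side12.png"); b=cv2.imread("pics/top12.png")
cv2.imwrite("pics/c12.png",np.hstack([cv2.resize(a[60:420,170:530],(400,400)),cv2.resize(b[70:410,180:520],(400,400))]))
```

```text
t 32.35 unit mm [-350.8055  -60.8988  378.6669] F unit [ 0.757  -0.7224 -0.9448] open 0.03398155630184866 yaw_y rel unit 0.13496233529139687 down [ 0.001   0.0095 -1.    ] j [0.4216 0.2807 1.3965 0.0083 1.4595 1.8561]
scraper top [(0.61, [342.6, 189.7], 3458)] was [341.1 184.4]
scraper side [(0.43, [257.0, 243.4], 49)] was [296.9 212.2]
bin_handle top [(0.92, [252.5, 311.4], 637)] was [250.7 310.4]
bin_handle side [(0.89, [372.7, 360.7], 2847)] was [355.1 352.8]
sugar top [(0.73, [498.5, 301.8], 2605), (0.57, [368.8, 254.5], 47814)] was [498.6 302.2]
sugar side [] was [464.6 136.5]
jar top [(0.97, [484.0, 237.9], 1274)] was [484.3 237.6]
jar side [] was None
basin top [(0.9, [439.2, 122.3], 3233)] was [439.4 122.5]
basin side [] was [302.9 143.8]
spray top [(0.97, [461.5, 177.6], 2414)] was [461.3 177.6]
spray side [] was [352.5 138.5]
spoonrest top [(0.75, [292.0, 148.3], 2303), (0.74, [252.3, 312.0], 620)] was [292.1 148.4]
spoonrest side [(0.73, [234.8, 237.9], 1618), (0.33, [203.2, 370.9], 2907)] was [233.6 237.2]
canister top [(0.6, [189.9, 208.0], 1942)] was [189.8 208. ]
canister side [(0.81, [203.0, 370.9], 2840)] was [203.2 371. ]
shard0 top [] was [418.2 264.3]
shard0 side [] was [393.6 215.6]
```

View pics/c12.png

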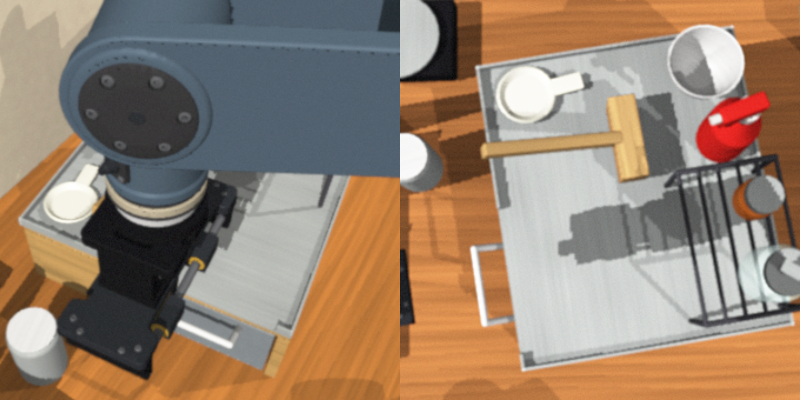

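The final picture shows the tray free of shards and the scraper head down near (625,135). Everything else is within 0.5 px of where it was, and the bin is shut. I'm handing in.

```bash
python3 -c "
from h import *
a,b=[cv2.imread(f'pics/top{i}.png',0)[265:355,230:275].astype(np.float32) for i in(0,12)]
print('handle shift px',cv2.phaseCorrelate(a,b))
print(robot.finish_job())"
```

```text
handle shift px ((2.044405944914466, -0.22582834334608037), 0.4920162587106964)
the job is handed in; nothing more can be done
None
```

I handed the job in at about 32 s of the 72 s allowed. The bin was tilted out, all four shards went into it, the scraper was laid back head down, and the bin was pushed shut. The gripper stayed clear of the shards by my geometry, with the fingertips at least 33 mm above the tray while drawing.

**Where it fell short: the press was not a steady 10 N all the way.**
- With the first grip the handle slipped in pitch, so the first 85 mm or so of the draw ran at only about 5–6 N on the steel.
- I stopped, released the scraper where it stood and regripped it nearer the head.
- From there the press read about 7–9 N at first and then 9.8–10.2 N right to the open edge. These figures are the wrist reading plus the scraper's weight.

**Last checks:**
- **Shards:** four showed in the bin after the draw, and none were left on the tray.
- **Other things:** the sugar, jar, basin, spray, spoon rest and canister were within about 0.5 px of their starting places in the top view. The side view was partly blocked by the arm at the end.
- **Bin:** I pushed it to its stop at about 21 N. The handle ended about 1.4 mm further in than at the start by the arm, and about 2 px further in by the image. I take this to mean the bin began very slightly ajar, but I did not confirm that separately.

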